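# Rock the chilling-ball tub forward to empty it into the tray

## Robot

A 6-joint arm with a two-finger parallel gripper is mounted at the origin on the work surface. World frame = base frame: x ahead of the robot, y to its left, z up, the work surface at z = 0. Lengths are in mm, angles in rad, forces in N, time in s.
With the tool pointing down it reaches from about 350 to 875 mm from the base axis. Payload 4.2 kg.
Tool frame: the origin (TCP) lies at the very end of the fingers, on their centre line; the grasp point (between the pads) lies 19 mm behind it; z points along the fingers, y is the line along which they close (so a half turn about z gives the same grasp; the last joint's range is limited). The gripper opens to 85 mm and grips with 20 to 120 N. Pads are 22 mm wide; open, the fingers measure 114 mm over their backs; the gripper's body (76 mm by 85 mm) begins 54 mm behind the grasp point. The pads swing forward as they close: fully open they stand 13 mm farther back than shut.
Start: joints at [1.562, 0.385, 0.008, 0, -1.194, -0.259], TCP at [165.35, 602.709, 231.312] pointing down, gripper open.
Joint ranges: [-3.14, 3.14], [-1.21, 2.06], [-1.07, 1.41], [-3.16, 2.05], [-2.99, -0.16], [-3.1, 3.1]. Speed limits (rad/s): [2.79, 2.79, 3.14, 3.14, 3.14, 3.14].

## Interface

Orientations are given as a unit quaternion [x, y, z, w].
In Python, from bench import arm, optics gives the robot as it stands. The module is installed in compiled form; this text tells all that it offers.
- The arm moves only by the tool step_arm, never from a script. Its argument "motion" is a list of rows, each an object with "dr": the turn, a rotation vector about the tool's x, y, z in units of 8 degrees (1.0 is 8 degrees), a list of three; "slide": the shift along the tool's x, y, z in mm, a list of three; "jaw": the finger opening in mm, from 0 to 85.4. A call has exactly 8 rows; each row is the pose to reach, as a shift and turn from the pose commanded when the call began, along the tool's axes at that moment; what a row does not reach only later rows make up. A row lasts 1/8 s, in which the tool goes at most 62.5 mm and 10.7 degrees, less where a joint would pass 70% of its speed; a pose out of reach is approached as far as the arm can. A call with a gripper value outside its range is refused whole. The fingers move at their own pace and stop on an object; the grip force is fixed at half the most. Time passes only in rows, so rows that repeat a pose let the fingers close, or fill a call up. It gives the time, the measured TCP pose, the force, the opening and the grip force at its end, in the units of the state.
- arm.read_state(): the state, without advancing time (a new reading comes with each control period).
- optics.get_image(name): name is "scene" or "top" or "wrist"; returns the picture (400x640x3 uint8, blue, green, red); there is no depth.
- optics.camera_info(name): a dict with "camera_matrix" (3x3 intrinsics, pixels), "k1" (the pictures are not rectified: a ray, as slopes to the right and down, at radius r is drawn at 1 + k1 r^2 times it, then the intrinsics apply), "view" (4x4, takes a point from world to camera coordinates); the wrist camera has in their place "T_tool_cam" (4x4, takes a point from camera to tool coordinates, whose origin is the TCP and whose axes are the flange's). Camera axes: x right, y up, looking along -z (the intrinsics and any distortion apply to the point x, -y, -z); pixel columns grow to the right and rows downward; lengths in mm; the calibration is good to about 2 mm. A picture is of the moment at which its call begins: read the wrist's pose just before it. camera_info takes no time and is no camera call.
- arm.job_done(): hands the job in; it is judged then, once.
The state is a dict: "clock": time; "joints": joint angles; "joint_vel": joint speeds; "joint_efforts": joint torques, N m; "position": TCP position; "ee_rot": TCP orientation; "contact_force": force on the tool from outside, world axes, zero at the start; "wrist_torque": the same for the moment, N m; "gripper_width": finger opening in mm; "grasp_force": force on a finger pad.
Only numpy, scipy, OpenCV 4.12 (cv2) and the standard library are available. Lean on these libraries where they do the work, as an engineer would, in place of code of your own. Each camera call takes 0.05 s, during which the arm holds its last target. There are 200 camera calls.

## Task

One of the two stoneware tubs on the wooden stand holds three steel chilling balls and is too heavy to lift. Take it by its bar handle, rock it forward on its front base edge, keeping that edge on the stand, until all three balls have rolled out into the black tray, then rock it back to stand upright where it stood. Leave the matching tub of corks as it is.

Things in the scene. Friction and masses are not known exactly. Their poses are not given: they have to be found in the camera images.
- tub: White stoneware tub holding the three balls, about 2.4 kg, loose on the stand. Origin: centre of its underside; +x is its pouring direction (over the tray), z up. Base 100 mm along x, 120 mm along y; 95 mm high, walls 7 mm. Back and sides upright; the front (+x) wall leans out 35 degrees, so balls start to roll out when it is rocked past 55 degrees, freely by 70.
- tub_bar (a point): Centre of that tub's steel bar handle: round, 12 mm thick, level, along the tub's y axis, 88 mm clear between its two brackets. Its centre is 45 mm behind the back wall (39 mm clear gap) and 75 mm above the underside. It can be pinched from above, and turns between the fingers as the tub rocks.
- tub_edge (a point): Middle of that tub's front base edge, the line it rocks on: 50 mm ahead of the tub's origin, at the underside, 70 mm above the counter, up to 6 mm inside the front edge of the stand. Friction holds it in place if the bar is led in a circle about it. Rocked past about 40 degrees the tub falls forward unless the bar is held.
- ball1_center (a point): Centre of the first steel ball, 30 mm in diameter, 0.11 kg, loose in the tub.
- ball2_center (a point): Centre of the second steel ball, same size.
- ball3_center (a point): Centre of the third steel ball, same size.
- tray_in (a point): Centre of the inner floor (5 mm above the counter) of the black tray, fixed on the counter in front of the stand. Outside 220 mm along its x (the pouring direction) and 370 mm along its y, rim 30 mm above the counter, walls 5 mm.
- spare: The other tub, of the same shape and size with the same bar handle, standing beside the first on the stand and holding corks. Origin: centre of its underside. The tubs' centres are 190 mm apart, either may be on the left.
- stand: The fixed wooden block under both tubs: 150 mm deep, 420 mm wide, 70 mm high. Origin: on the counter under the middle of its front edge, the edge beside the tray; +x towards the tray.
Mind the look-alikes: they are no part of the job. Leave any turquoise look-alike of the part that bears ball2_center alone.

How it is judged (in metres and radians):
On the way:
1. the tub is rocked well forward (over 45 degrees) on its base edge (angle between tub's own z axis and vertical above 0.8 rad), for 0.2 s.
At the end, for the whole second after the job is handed in: All three balls lie inside the tray; the tub that held them stands upright (within 7 degrees) with its base edge within 20 mm of where it was; the tub of corks stands upright (within 7 degrees) within 20 mm of where it was (x of ball1_center in the frame of tray_in between -0.105 and 0.105 m and y of ball1_center in the frame of tray_in between -0.18 and 0.18 m and z of each of ball1_center, ball2_center, ball3_center in the frame of tray_in below 0.03 m and x of ball2_center in the frame of tray_in between -0.105 and 0.105 m and y of ball2_center in the frame of tray_in between -0.18 and 0.18 m and x of ball3_center in the frame of tray_in between -0.105 and 0.105 m and y of ball3_center in the frame of tray_in between -0.18 and 0.18 m and angle between each of tub, spare's own z axis and vertical below 0.12 rad and distance of each of tub_edge, spare from where it was at the start of the episode below 0.02 m); the robot touches nothing.
It fails at once if the tub is lifted: its front base edge rises more than 20 mm off the stand (height (world z) of tub_edge above 0.09 m).
It fails at once if the tub of corks is tipped by more than 17 degrees (angle between spare's own z axis and vertical above 0.3 rad).
It also fails if it takes over 40 s, if anything falls off the work surface, if the arm or the gripper's body presses on something with over 40 N, if the wrist force passes 120 N, or if a joint passes its speed limit or range.

## Working session

There is one attempt and no reset: what is moved stays moved. The work goes in short steps, Python scripts to look and compute and a tool call to move; the robot and the scene stay as the last step left them, time stands still between calls to the robot, and variables do not carry over. Pictures are saved under pics/ and viewed, at most 10 in all, crops included, and the job is handed in when it is done.

Besides the shell and the picture viewer there is one more tool, called as name([rows], argument=value, ...), one row to a line, values as JSON. step_arm: Moves the arm, as the interface text tells. Its arguments: {"type":"object","properties":{"motion":{"type":"array","items":{"type":"object","properties":{"dr":{"type":"array","items":{"type":"number"}},"slide":{"type":"array","items":{"type":"number"}},"jaw":{"type":"number"}}}}},"required":["motion"]}

```bash
mkdir -p pics; python3 - <<'E'
from bench import arm, optics
import cv2,numpy as np
s=arm.read_state();print(s)
for n in("scene","top"):
    cv2.imwrite(f"pics/{n}0.png",optics.get_image(n)); print(n,optics.camera_info(n))
print(optics.camera_info("wrist"))
E
```

```text
{'clock': 0.0, 'joints': array([ 1.56162562e+00,  3.85583476e-01,  6.64125167e-03, -4.74248144e-04,
       -1.19397804e+00, -2.58579078e-01]), 'joint_vel': array([-0.00079182,  0.00085192, -0.00154038, -0.0008701 ,  0.00154043,
       -0.0008172 ]), 'joint_efforts': array([-1.28087442e-03, -3.92286336e+01,  1.88398987e+01,  4.18635383e+00,
       -4.58396549e-03,  3.60597141e-06]), 'position': array([165.19803236, 602.18485692, 230.21502689]), 'ee_rot': array([ 9.91039869e-01, -1.33561979e-01, -8.65942686e-05,  1.08113475e-03]), 'contact_force': array([-0.66419026,  0.39014207, -0.19391721]), 'wrist_torque': array([-0.00449802, -0.00026208,  0.02940991]), 'grasp_force': 0.0, 'gripper_width': 85.47235507896434}
scene {'camera_matrix': array([[390.62840416,   0.        , 316.32673175],
       [  0.        , 390.62840416, 197.87686768],
       [  0.        ,   0.        ,   1.        ]]), 'k1': 0.0023060139170402697, 'view': array([[ 6.46572341e-01,  7.62830211e-01, -5.85465982e-03,
        -3.72914087e+02],
       [-5.44416107e-01,  4.66794172e-01,  6.96932065e-01,
         2.22268830e
[... 590 characters left out ...]
7174239e-03,  9.96100337e-01,
        -7.26351191e+02],
       [ 0.00000000e+00,  0.00000000e+00,  0.00000000e+00,
         1.00000000e+00]])}
{'camera_matrix': array([[310.03790094,   0.        , 322.25974185],
       [  0.        , 310.03790094, 199.90329008],
       [  0.        ,   0.        ,   1.        ]]), 'k1': -0.010466664182157174, 'T_tool_cam': array([[ 1.32157749e-06,  9.49784089e-01,  3.12906031e-01,
         7.99780552e+01],
       [ 9.99999766e-01,  2.12762357e-04, -6.50035021e-04,
        -9.76601169e-03],
       [-6.83967545e-04,  3.12905959e-01, -9.49783867e-01,
        -1.42593272e+02],
       [ 0.00000000e+00,  0.00000000e+00,  0.00000000e+00,
         1.00000000e+00]])}
```

View pics/scene0.png

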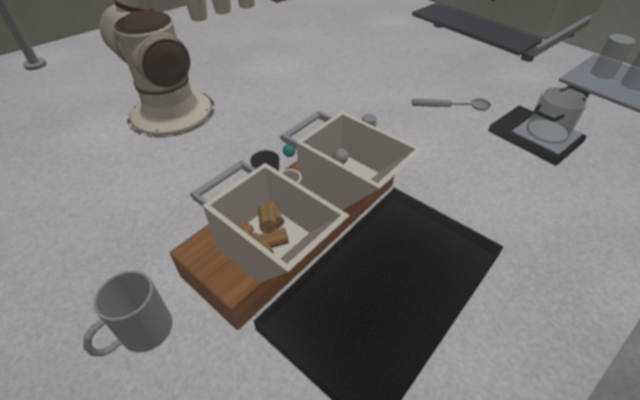

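View pics/top0.png

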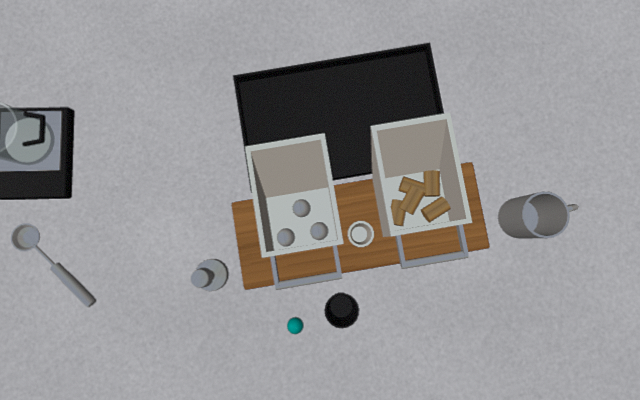

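The scene view shows the tub of corks at about (275,225) and the tub with grey balls at (350,155). In the top view the ball tub is at (293,195), with its bar from (276,287) to (341,277), and the cork tub is at (418,175). The candidates are therefore the ball tub (293,195) and the cork tub (418,175). The left one fits because it holds three grey balls at (302,207), (286,237) and (318,231). The turquoise ball at (295,326) is a look-alike to leave alone. I'll confirm this in a crop.

```bash
cat > h.py <<'E'
import numpy as np,cv2
from bench import arm,optics
def ray(n,uv,pose=None):
    c=optics.camera_info(n);K=c["camera_matrix"]
    d=np.array([(uv[0]-K[0,2])/K[0,0],(uv[1]-K[1,2])/K[1,1]]);s=d.copy()
    for _ in range(10): s=d/(1+c["k1"]*(s@s))
    v=np.array([s[0],-s[1],-1])
    T=pose@c["T_tool_cam"] if n=="wrist" else np.linalg.inv(c["view"])
    v=T[:3,:3]@v; return T[:3,3],v/np.linalg.norm(v)
def plane(n,uv,z,pose=None):
    o,d=ray(n,uv,pose);return o+d*(z-o[2])/d[2]
def tri(rs):
    A=sum(np.eye(3)-np.outer(d,d) for o,d in rs);b=sum((np.eye(3)-np.outer(d,d))@o for o,d in rs)
    p=np.linalg.solve(A,b);return p,max(np.linalg.norm(np.cross(p-o,d)) for o,d in rs)
E
python3 - <<'E'
import cv2,numpy as np
t=cv2.imread("pics/top0.png")[120:300,225:355];s=cv2.imread("pics/scene0.png")[95:215,265:425]
t=cv2.resize(t,None,fx=3,fy=3,interpolation=2);s=cv2.resize(s,None,fx=2.5,fy=2.5,interpolation=2)
o=np.zeros((540,795,3),np.uint8);o[:t.shape[0],:390]=t;o[:300,392:792]=s;cv2.imwrite("pics/crop1.png",o)
E
```

```text
(no output)
```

View pics/crop1.png

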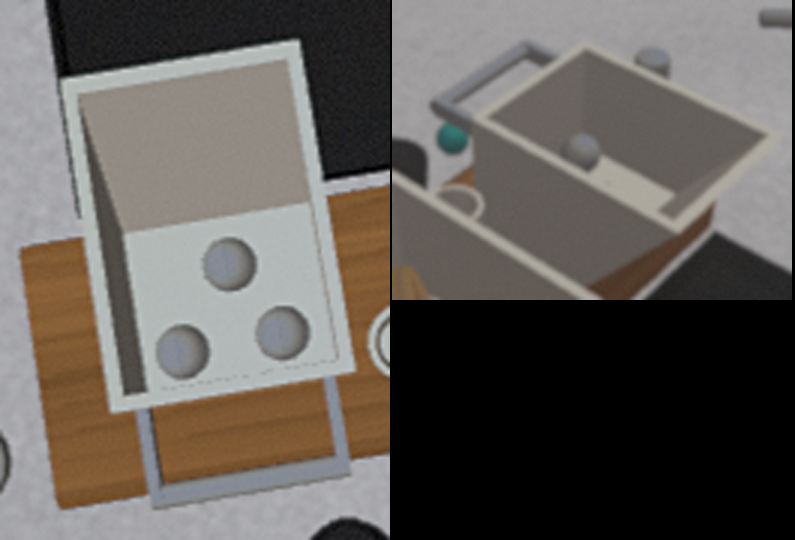

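The crop confirms it: the left tub holds three grey steel balls and no corks. In the crop its bar runs from (153,494) to (350,467).

```bash
python3 - <<'E'
from h import *
np.set_printoptions(precision=1,suppress=True)
T={"bl":(262.3,256.7),"br":(343.3,243.3),"fl":(245.7,147.3),"fr":(325,133.3),"barL":(276,284.7),"barR":(341.7,275.7)}
S={"bl":(342.2,113.8),"br":(301.8,142.6),"fl":(418.2,149),"fr":(378.2,186.2),"barL":(320.2,112.2),"barR":(282.2,137)}
for k in T:
    print(k,*tri([ray("top",T[k]),ray("scene",S[k])]),plane("top",T[k],145 if k[:3]=="bar" else 165))
f=lambda u,v:(225+u/3,120+v/3)
print("innerbacktop L",plane("top",f(145,395),165))
print("stand corners",plane("top",(233,201),70),plane("top",(472,163),70),plane("top",(245,290),70),plane("top",(490,248),70))
for n,p,z in(("cup",(360,235),110),("black",(341,310),80),("mill",(205,276),80)):print(n,plane("top",p,z))
print("corktub",[plane("top",p,165)[:2] for p in((372,127),(450,115),(386,237),(470,222))],plane("top",(401,265),145),plane("top",(467,256),145))
print("tray",[plane("top",p,30)[:2] for p in((234,75),(430,43))])
E
```

```text
bl [465.1 156.4 158.9] 0.9256636781570995 [464.7 154.6 165. ]
br [484.8  40.7 163.4] 5.383277138922577 [481.4  36.6 165. ]
fl [625.6 177.  164.7] 1.4373763612444652 [626.6 178.  165. ]
fr [644.6  60.1 168.5] 0.645266098301014 [645.1  59.7 165. ]
barL [423.5 138.5 149.3] 1.5741121347851266 [422.1 137.8 145. ]
barR [434.3  41.1 146. ] 1.8083815674490893 [433.2  39.6 145. ]
innerbacktop L [471.6 138.5 165. ]
stand corners [556.2 219.3  70. ] [ 611.9 -189.1   70. ] [406.7 199.5  70. ] [ 467.3 -211.5   70. ]
cup [493.4   8.1 110. ]
black [372.2  40.6  80. ]
mill [432.1 263.3  80. ]
corktub [array([653. , -10.6]), array([ 668.3, -127.2]), array([489.2, -25.8]), array([ 508.3, -148.7])] [447.1 -49.4 145. ] [ 458.3 -148.2  145. ]
tray [array([793.3, 226.1]), array([ 845.2, -137. ])]
```

step_arm([
  {"slide": [49,53,-50],"dr": [0,0,1],"jaw": 40},
  {"slide": [98,106,-50],"dr": [0,0,2],"jaw": 40},
  {"slide": [147,159,-50],"dr": [0,0,3],"jaw": 40},
  {"slide": [195,213,-50],"dr": [0,0,4.2],"jaw": 40},
  {"slide": [244,266,-50],"dr": [0,0,5.3],"jaw": 40},
  {"slide": [292,319,-50],"dr": [0,0,6.3],"jaw": 40},
  {"slide": [341,372,-50],"dr": [0,0,7.3],"jaw": 40},
  {"slide": [389,425,-50],"dr": [0,0,8.33],"jaw": 40},
])

```text
clock: 1.1
position: [388.3, 166.4, 281.2]
ee_rot: [0.753, -0.657, -0.0, -0.0]
contact_force: [1.1, 1.2, 0.6]
gripper_width: 40.3
grasp_force: 0.0
```

step_arm([
  {"slide": [41,-14,0],"dr": [0,0,0],"jaw": 40},
  {"slide": [82,-29,0],"dr": [0,0,0],"jaw": 40},
  {"slide": [82,-29,0],"dr": [0,0,0],"jaw": 40},
  {"slide": [82,-29,0],"dr": [0,0,0],"jaw": 40},
  {"slide": [82,-29,0],"dr": [0,0,0],"jaw": 40},
  {"slide": [82,-29,0],"dr": [0,0,0],"jaw": 40},
  {"slide": [82,-29,0],"dr": [0,0,0],"jaw": 40},
  {"slide": [82,-29,0],"dr": [0,0,0],"jaw": 40},
])

```text
clock: 2.1
position: [428.1, 91.5, 281.3]
ee_rot: [0.755, -0.656, 0.0, -0.0]
contact_force: [-0.3, 0.4, -0.4]
gripper_width: 40.3
grasp_force: 0.0
```

```bash
python3 - <<'E'
from h import *
s=arm.read_state();print(s["position"],s["ee_rot"]);np.save("w1.npy",np.r_[s["position"],s["ee_rot"]])
cv2.imwrite("pics/w1.png",optics.get_image("wrist"))
E
```

```text
[428.07607085  91.52803197 281.29105617] [ 7.55019607e-01 -6.55702213e-01  2.17768580e-05 -3.20093024e-05]
```

View pics/w1.png

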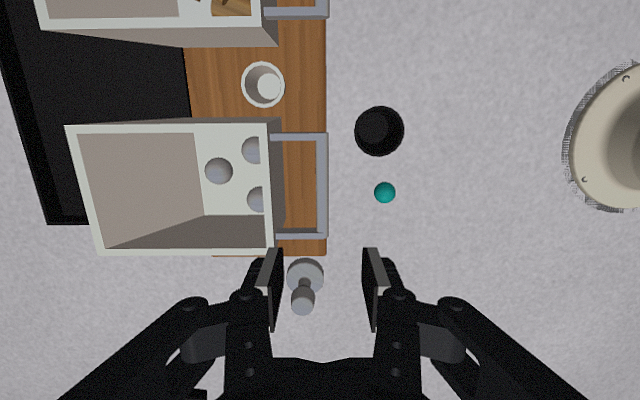

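The wrist view shows the bar nearly vertical at column 322, rows 133 to 238, between the finger tips. I'll compare this with the earlier fit.

```bash
python3 - <<'E'
from h import *
from scipy.spatial.transform import Rotation as R
a=np.load("w1.npy");P=np.eye(4);P[:3,3]=a[:3];P[:3,:3]=R.from_quat(a[3:]).as_matrix()
im=cv2.imread("pics/w1.png")
for r in(150,170,190,210,225):print(r,im[r,308:336].mean(1).astype(int))
T={"barL":(276,284.7),"barR":(341.7,275.7)};S={"barL":(320.2,112.2),"barR":(282.2,137)};W={"barL":(322.3,238),"barR":(322.3,133)}
for k in T:
  print(k,tri([ray("top",T[k]),ray("wrist",W[k],P)]),tri([ray("scene",S[k]),ray("wrist",W[k],P)]),tri([ray("top",T[k]),ray("scene",S[k]),ray("wrist",W[k],P)]),plane("wrist",W[k],145,P))
print(P[:3,:2])
E
```

```text
150 [ 92  91  96  98  92  97  95  93 127 141 144 145 143 143 143 142 149 141
 130 106 116 182 176 172 170 171 169 172]
170 [ 93  93  96  96  99  96  90  84 123 141 146 144 143 145 147 143 143 141
 132 104 116 185 178 179 179 174 173 169]
190 [ 95  95  88  93  96  98  97 100 118 131 142 146 144 147 143 148 144 142
 132 107 113 179 173 170 166 166 168 169]
210 [ 98  97  94  99  91  93  99  92 101 132 146 143 144 144 143 144 144 141
 136 110 118 183 172 169 167 171 168 172]
225 [ 94  99  93 102  95  98 101  95  88 130 143 142 145 144 145 146 142 142
 135 108 115 180 177 176 174 172 175 177]
barL (array([422.27878095, 136.39578754, 156.72924633]), np.float64(1.0282173093265716)) (array([420.78489197, 142.16981976, 146.04986159]), np.float64(0.617581871144903)) (array([422.1859995 , 139.41033721, 148.50400291]), np.float64(2.0536543027439875)) [420.48037446 142.03631072 145.        ]
barR (array([434.70803245,  39.7914364 , 159.59853785]), np.float64(0.30876896198442105)) (array([435.16296994,  41.74697862, 145.88685247]), np.float64(0.7786246847167604)) (array([434.55212226,  41.01686835, 146.13582081]), np.float64(1.8948142765429958)) [434.75875803  41.16313376 145.        ]
[[ 1.40109214e-01 -9.90136052e-01]
 [-9.90136055e-01 -1.40109213e-01]
 [-9.09323142e-06 -7.68935698e-05]]
```

step_arm([
  {"slide": [1.5,0,35],"dr": [0,0,0],"jaw": 40},
  {"slide": [1.5,0,75],"dr": [0,0,0],"jaw": 40},
  {"slide": [1.5,0,110],"dr": [0,0,0],"jaw": 40},
  {"slide": [1.5,0,135],"dr": [0,0,0],"jaw": 40},
  {"slide": [1.5,0,148],"dr": [0,0,0],"jaw": 40},
  {"slide": [1.5,0,154],"dr": [0,0,0],"jaw": 40},
  {"slide": [1.5,0,154],"dr": [0,0,0],"jaw": 40},
  {"slide": [1.5,0,154],"dr": [0,0,0],"jaw": 40},
])

```text
clock: 3.15
position: [429.0, 90.1, 128.1]
ee_rot: [0.755, -0.656, 0.0, -0.001]
contact_force: [0.2, 0.8, -0.6]
gripper_width: 40.0
grasp_force: 0.0
```

step_arm([
  {"slide": [0,0,0],"dr": [0,0,0],"jaw": 30},
  {"slide": [0,0,0],"dr": [0,0,0],"jaw": 22},
  {"slide": [0,0,0],"dr": [0,0,0],"jaw": 16},
  {"slide": [0,0,0],"dr": [0,0,0],"jaw": 8},
  {"slide": [0,0,0],"dr": [0,0,0],"jaw": 4},
  {"slide": [0,0,0],"dr": [0,0,0],"jaw": 4},
  {"slide": [0,0,0],"dr": [0,0,0],"jaw": 4},
  {"slide": [0,0,0],"dr": [0,0,0],"jaw": 4},
])

```text
clock: 4.15
position: [428.8, 89.9, 127.5]
ee_rot: [0.755, -0.656, 0.0, -0.0]
contact_force: [1.4, -1.8, 3.4]
gripper_width: 9.7
grasp_force: 58.5
```

```bash
python3 - <<'E'
from h import *
s=arm.read_state();print(s)
cv2.imwrite("pics/w2.png",optics.get_image("wrist"))
E
```

```text
{'clock': 4.15, 'joints': array([ 5.80188082e-01,  1.81946888e-01, -5.79383812e-01,  5.48189296e-04,
       -8.08422996e-01, -4.40329299e-01]), 'joint_vel': array([ 1.19919437e-03,  3.55810665e-07, -8.19160138e-04, -1.50865377e-03,
       -3.67659482e-04,  5.73805422e-04]), 'joint_efforts': array([  0.59168106, -23.48576546,  13.2950002 ,   2.3557815 ,
        -0.31221533,  -0.09944814]), 'position': array([428.84469147,  89.87357071, 127.54530298]), 'ee_rot': array([ 7.54909800e-01, -6.55828394e-01,  3.32495757e-04, -4.47826720e-04]), 'contact_force': array([ 1.44889473, -1.83406503,  3.36803315]), 'wrist_torque': array([-0.27549383, -0.5849635 ,  0.09548674]), 'grasp_force': 58.489782214164734, 'gripper_width': 9.711831902787395}
```

View pics/w2.png

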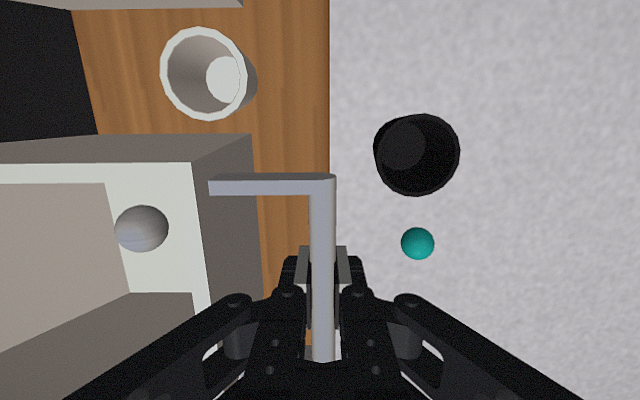

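```bash
python3 - <<'E'
import numpy as np
f=lambda t:163.25*np.array([np.cos(np.radians(152.65-t)),np.sin(np.radians(152.65-t))])
for a,b in((0,8),(8,32),(32,56),(56,72)):
    print(a,b,[[float(-round(v,1)) for v in f(t)-f(a)] for t in np.linspace(a,b,9)[1:]])
    print(" back",b,a,[[float(-round(v,1)) for v in f(t)-f(b)] for t in np.linspace(b,a,9)[1:]])
E
```

```text
0 8 [[-1.3, -2.5], [-2.7, -5.0], [-4.1, -7.5], [-5.6, -9.9], [-7.1, -12.4], [-8.6, -14.7], [-10.2, -17.1], [-11.8, -19.5]]
 back 8 0 [[1.6, 2.3], [3.2, 4.7], [4.8, 7.1], [6.3, 9.5], [7.7, 12.0], [9.1, 14.4], [10.5, 16.9], [11.8, 19.5]]
8 32 [[-5.1, -6.8], [-10.6, -13.4], [-16.4, -19.7], [-22.5, -25.6], [-29.0, -31.2], [-35.7, -36.5], [-42.7, -41.4], [-49.9, -46.0]]
 back 32 8 [[7.2, 4.5], [14.2, 9.5], [20.9, 14.7], [27.4, 20.4], [33.5, 26.3], [39.3, 32.6], [44.8, 39.2], [49.9, 46.0]]
32 56 [[-7.5, -4.2], [-15.1, -7.9], [-23.0, -11.3], [-31.0, -14.2], [-39.2, -16.8], [-47.5, -18.8], [-55.9, -20.5], [-64.3, -21.7]]
 back 56 32 [[8.5, 1.2], [16.8, 2.9], [25.1, 5.0], [33.3, 7.5], [41.3, 10.4], [49.2, 13.8], [56.9, 17.5], [64.3, 21.7]]
56 72 [[-5.7, -0.6], [-11.4, -0.9], [-17.1, -1.1], [-22.8, -1.1], [-28.4, -0.8], [-34.1, -0.4], [-39.8, 0.2], [-45.4, 1.1]]
 back 72 56 [[5.6, -0.8], [11.3, -1.5], [17.0, -1.9], [22.7, -2.1], [28.4, -2.2], [34.1, -2.0], [39.8, -1.6], [45.4, -1.1]]
```

step_arm([
  {"slide": [0,-1.3,-2.5],"dr": [0,0,0],"jaw": 4},
  {"slide": [0,-2.7,-5],"dr": [0,0,0],"jaw": 4},
  {"slide": [0,-4.1,-7.5],"dr": [0,0,0],"jaw": 4},
  {"slide": [0,-5.6,-9.9],"dr": [0,0,0],"jaw": 4},
  {"slide": [0,-7.1,-12.4],"dr": [0,0,0],"jaw": 4},
  {"slide": [0,-8.6,-14.7],"dr": [0,0,0],"jaw": 4},
  {"slide": [0,-10.2,-17.1],"dr": [0,0,0],"jaw": 4},
  {"slide": [0,-11.8,-19.5],"dr": [0,0,0],"jaw": 4},
])

```text
clock: 5.2
position: [438.1, 91.2, 144.0]
ee_rot: [0.754, -0.657, -0.002, 0.002]
contact_force: [2.2, 1.6, -10.1]
gripper_width: 9.9
grasp_force: 58.5
```

```bash
python3 - <<'E'
from h import *
cv2.imwrite("pics/s3.png",optics.get_image("scene"))
s=arm.read_state();print(s["position"],s["contact_force"],s["wrist_torque"],s["gripper_width"],s["grasp_force"])
E
```

```text
[438.66164395  91.24379881 144.87222904] [ 2.00220865  1.22389587 -8.8384888 ] [ 0.34871099 -0.55180708  0.12978769] 9.684457325125495 58.497265577316284
```

View pics/s3.png

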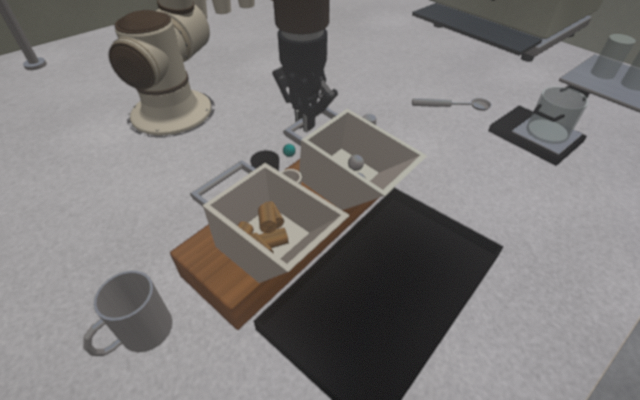

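The scene view shows the tub tilted slightly, with its bar held at about (305,125) and its front edge still on the stand. The corks are undisturbed. I'll carry on.

step_arm([
  {"slide": [0,-5.1,-6.8],"dr": [0,0,0],"jaw": 4},
  {"slide": [0,-10.6,-13.4],"dr": [0,0,0],"jaw": 4},
  {"slide": [0,-16.4,-19.7],"dr": [0,0,0],"jaw": 4},
  {"slide": [0,-22.5,-25.6],"dr": [0,0,0],"jaw": 4},
  {"slide": [0,-29,-31.2],"dr": [0,0,0],"jaw": 4},
  {"slide": [0,-35.7,-36.5],"dr": [0,0,0],"jaw": 4},
  {"slide": [0,-42.7,-41.4],"dr": [0,0,0],"jaw": 4},
  {"slide": [0,-49.9,-46],"dr": [0,0,0],"jaw": 4},
])

```text
clock: 6.25
position: [488.6, 98.1, 194.6]
ee_rot: [0.755, -0.656, -0.001, 0.001]
contact_force: [-7.1, 3.4, 4.8]
gripper_width: 10.0
grasp_force: 58.4
```

step_arm([
  {"slide": [0,-7.5,-4.2],"dr": [0,0,0],"jaw": 4},
  {"slide": [0,-15.1,-7.9],"dr": [0,0,0],"jaw": 4},
  {"slide": [0,-23,-11.3],"dr": [0,0,0],"jaw": 4},
  {"slide": [0,-31,-14.2],"dr": [0,0,0],"jaw": 4},
  {"slide": [0,-39.2,-16.8],"dr": [0,0,0],"jaw": 4},
  {"slide": [0,-47.5,-18.8],"dr": [0,0,0],"jaw": 4},
  {"slide": [0,-55.9,-20.5],"dr": [0,0,0],"jaw": 4},
  {"slide": [0,-64.3,-21.7],"dr": [0,0,0],"jaw": 4},
])

```text
clock: 7.25
position: [556.1, 108.2, 217.8]
ee_rot: [0.755, -0.656, 0.002, -0.003]
contact_force: [-0.6, 3.2, 4.7]
gripper_width: 9.8
grasp_force: 63.7
```

```bash
python3 - <<'E'
from h import *
a=optics.get_image("scene")[90:340,230:520];b=optics.get_image("top")[20:320,220:500]
o=np.zeros((500,800,3),np.uint8);o[:375,:435]=cv2.resize(a,(435,375));o[:390,436:800]=cv2.resize(b,(364,390));cv2.imwrite("pics/s4.png",o)
s=arm.read_state();print(s["position"],s["contact_force"],s["wrist_torque"],s["gripper_width"],s["grasp_force"])
E
```

```text
[556.89858946 108.26877694 217.79659056] [-0.36311194  3.62947652  6.72904238] [0.92188047 0.34443126 0.04420582] 9.625103522153424 63.85090112686157
```

View pics/s4.png

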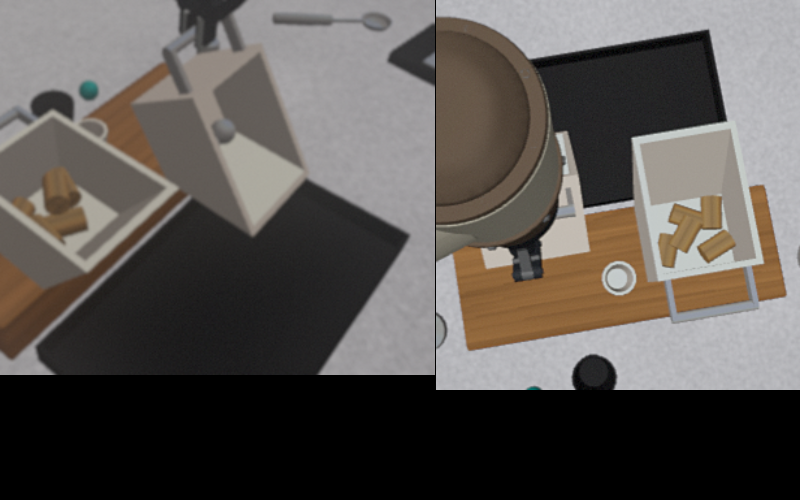

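The tub is tilted about 55 degrees with its edge held, and a ball is rolling at (223,130) in the crop. I'll go on to 72 degrees and hold there.

step_arm([
  {"slide": [0,-5.7,-0.6],"dr": [0,0,0],"jaw": 4},
  {"slide": [0,-11.4,-0.9],"dr": [0,0,0],"jaw": 4},
  {"slide": [0,-17.1,-1.1],"dr": [0,0,0],"jaw": 4},
  {"slide": [0,-22.8,-1.1],"dr": [0,0,0],"jaw": 4},
  {"slide": [0,-28.4,-0.8],"dr": [0,0,0],"jaw": 4},
  {"slide": [0,-34.1,-0.4],"dr": [0,0,0],"jaw": 4},
  {"slide": [0,-39.8,0.2],"dr": [0,0,0],"jaw": 4},
  {"slide": [0,-45.4,1.1],"dr": [0,0,0],"jaw": 4},
])

```text
clock: 8.35
position: [599.9, 114.4, 214.9]
ee_rot: [0.755, -0.656, 0.001, -0.002]
contact_force: [4.9, 5.0, -3.6]
gripper_width: 9.6
grasp_force: 65.2
```

step_arm([
  {"slide": [0,0,0],"dr": [0,0,0],"jaw": 4},
  {"slide": [0,0,0],"dr": [0,0,0],"jaw": 4},
  {"slide": [0,0,0],"dr": [0,0,0],"jaw": 4},
  {"slide": [0,0,0],"dr": [0,0,0],"jaw": 4},
  {"slide": [0,0,0],"dr": [0,0,0],"jaw": 4},
  {"slide": [0,0,0],"dr": [0,0,0],"jaw": 4},
  {"slide": [0,0,0],"dr": [0,0,0],"jaw": 4},
  {"slide": [0,0,0],"dr": [0,0,0],"jaw": 4},
])

```text
clock: 9.35
position: [600.9, 114.6, 214.3]
ee_rot: [0.755, -0.656, 0.002, -0.003]
contact_force: [5.2, 3.9, 1.5]
gripper_width: 9.3
grasp_force: 66.2
```

```bash
python3 - <<'E'
from h import *
a=optics.get_image("scene")[90:400,230:520];b=optics.get_image("top")[20:320,220:500]
o=np.zeros((600,800,3),np.uint8);o[:465,:435]=cv2.resize(a,(435,465));o[:390,436:800]=cv2.resize(b,(364,390));cv2.imwrite("pics/s5.png",o)
s=arm.read_state();print(s["position"],s["contact_force"],s["wrist_torque"],s["gripper_width"],s["grasp_force"])
E
```

```text
[600.86478152 114.60460384 214.25361051] [4.83284907 3.72604696 2.4502315 ] [ 1.15119476 -1.20670076  0.09342526] 9.318897256313551 66.22917652130127
```

View pics/s5.png

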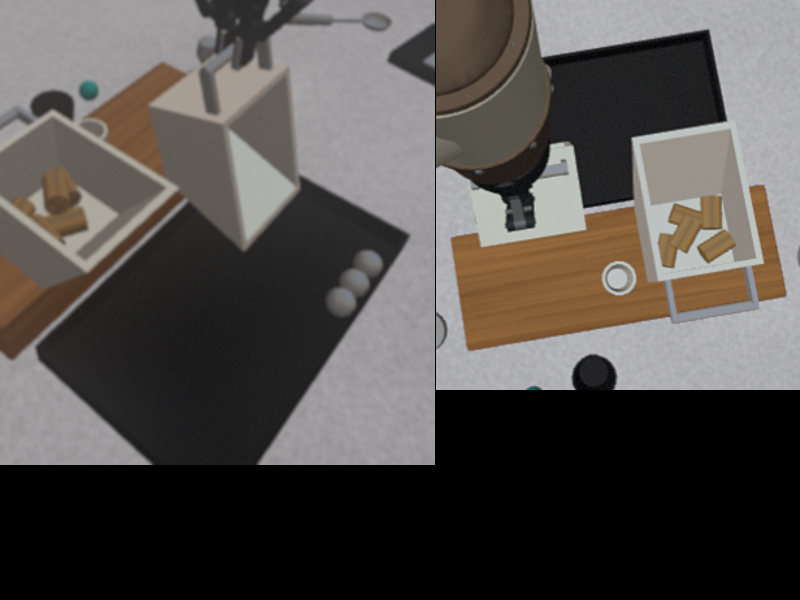

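All three balls lie in the tray, at (368,264), (354,282) and (341,302) in the crop. I'll rock the tub back along the same arc.

step_arm([
  {"slide": [0,5.6,-0.8],"dr": [0,0,0],"jaw": 4},
  {"slide": [0,11.3,-1.5],"dr": [0,0,0],"jaw": 4},
  {"slide": [0,17,-1.9],"dr": [0,0,0],"jaw": 4},
  {"slide": [0,22.7,-2.1],"dr": [0,0,0],"jaw": 4},
  {"slide": [0,28.4,-2.2],"dr": [0,0,0],"jaw": 4},
  {"slide": [0,34.1,-2],"dr": [0,0,0],"jaw": 4},
  {"slide": [0,39.8,-1.6],"dr": [0,0,0],"jaw": 4},
  {"slide": [0,45.4,-1.1],"dr": [0,0,0],"jaw": 4},
])

```text
clock: 10.45
position: [557.1, 108.4, 217.1]
ee_rot: [0.755, -0.656, 0.003, -0.005]
contact_force: [3.8, 3.8, 5.9]
gripper_width: 9.7
grasp_force: 64.8
```

step_arm([
  {"slide": [0,8.5,1.2],"dr": [0,0,0],"jaw": 4},
  {"slide": [0,16.8,2.9],"dr": [0,0,0],"jaw": 4},
  {"slide": [0,25.1,5],"dr": [0,0,0],"jaw": 4},
  {"slide": [0,33.3,7.5],"dr": [0,0,0],"jaw": 4},
  {"slide": [0,41.3,10.4],"dr": [0,0,0],"jaw": 4},
  {"slide": [0,49.2,13.8],"dr": [0,0,0],"jaw": 4},
  {"slide": [0,56.9,17.5],"dr": [0,0,0],"jaw": 4},
  {"slide": [0,64.3,21.7],"dr": [0,0,0],"jaw": 4},
])

```text
clock: 11.45
position: [489.8, 98.3, 193.8]
ee_rot: [0.755, -0.656, 0.001, -0.001]
contact_force: [-3.8, 2.3, 7.0]
gripper_width: 9.7
grasp_force: 67.2
```

step_arm([
  {"slide": [0,7.2,4.5],"dr": [0,0,0],"jaw": 4},
  {"slide": [0,14.2,9.5],"dr": [0,0,0],"jaw": 4},
  {"slide": [0,20.9,14.7],"dr": [0,0,0],"jaw": 4},
  {"slide": [0,27.4,20.4],"dr": [0,0,0],"jaw": 4},
  {"slide": [0,33.5,26.3],"dr": [0,0,0],"jaw": 4},
  {"slide": [0,39.3,32.6],"dr": [0,0,0],"jaw": 4},
  {"slide": [0,44.8,39.2],"dr": [0,0,0],"jaw": 4},
  {"slide": [0,49.9,46],"dr": [0,0,0],"jaw": 4},
])

```text
clock: 12.45
position: [439.5, 91.1, 145.7]
ee_rot: [0.755, -0.656, -0.0, 0.0]
contact_force: [-0.2, 0.6, -3.5]
gripper_width: 9.3
grasp_force: 68.1
```

step_arm([
  {"slide": [0,1.6,2.3],"dr": [0,0,0],"jaw": 4},
  {"slide": [0,3.2,4.7],"dr": [0,0,0],"jaw": 4},
  {"slide": [0,4.8,7.1],"dr": [0,0,0],"jaw": 4},
  {"slide": [0,6.3,9.5],"dr": [0,0,0],"jaw": 4},
  {"slide": [0,7.7,12],"dr": [0,0,0],"jaw": 4},
  {"slide": [0,9.1,14.4],"dr": [0,0,0],"jaw": 4},
  {"slide": [0,10.5,16.9],"dr": [0,0,0],"jaw": 4},
  {"slide": [0,11.8,19],"dr": [0,0,0],"jaw": 4},
])

```text
clock: 13.45
position: [428.6, 89.5, 128.0]
ee_rot: [0.755, -0.656, 0.0, 0.0]
contact_force: [-2.3, -2.9, 9.2]
gripper_width: 9.4
grasp_force: 68.5
```

```bash
python3 - <<'E'
from h import *
a=optics.get_image("scene")[90:400,230:520];b=optics.get_image("top")[20:320,220:500]
o=np.zeros((600,800,3),np.uint8);o[:465,:435]=cv2.resize(a,(435,465));o[:390,436:800]=cv2.resize(b,(364,390));cv2.imwrite("pics/s6.png",o)
s=arm.read_state();print(s["position"],s["ee_rot"],s["contact_force"],s["wrist_torque"],s["gripper_width"],s["grasp_force"])
E
```

```text
[428.55468241  89.54444894 128.10253613] [ 7.54984370e-01 -6.55742679e-01  3.72980188e-04 -2.57229483e-06] [-0.62206718 -3.3361177  -0.53896795] [-0.99505952 -0.39118634  0.04396591] 9.660901555003305 67.24262237548828
```

View pics/s6.png

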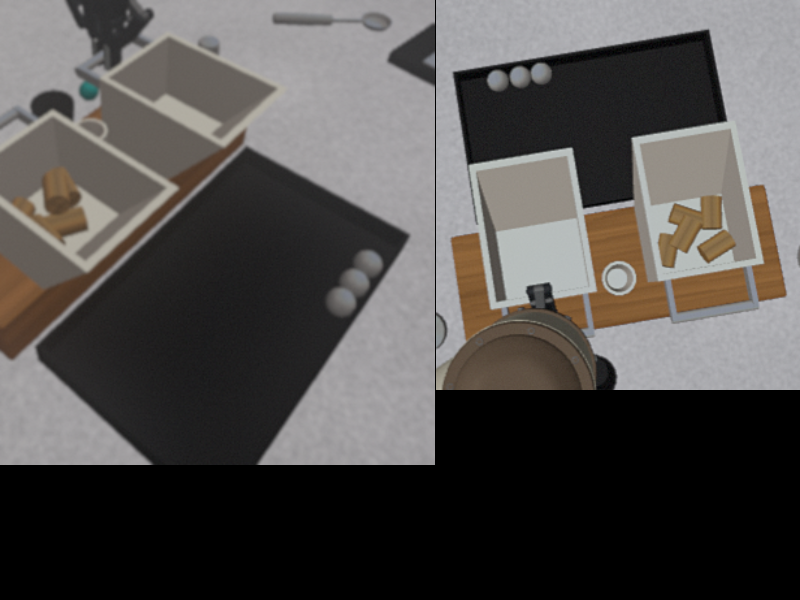

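The tub is upright again where it stood and empty. The three balls are in the tray at (498,80), (520,77) and (541,73) in the top view. I'll open to 40 mm and retreat straight up.

step_arm([
  {"slide": [0,0,0],"dr": [0,0,0],"jaw": 14},
  {"slide": [0,0,0],"dr": [0,0,0],"jaw": 20},
  {"slide": [0,0,0],"dr": [0,0,0],"jaw": 28},
  {"slide": [0,0,0],"dr": [0,0,0],"jaw": 36},
  {"slide": [0,0,0],"dr": [0,0,0],"jaw": 40},
  {"slide": [0,0,0],"dr": [0,0,0],"jaw": 40},
  {"slide": [0,0,-10],"dr": [0,0,0],"jaw": 40},
  {"slide": [0,0,-25],"dr": [0,0,0],"jaw": 40},
])

```text
clock: 14.55
position: [428.3, 89.7, 153.3]
ee_rot: [0.755, -0.656, -0.0, 0.0]
contact_force: [-0.8, -0.6, 1.1]
gripper_width: 39.9
grasp_force: 0.0
```

step_arm([
  {"slide": [0,0,-20],"dr": [0,0,0],"jaw": 40},
  {"slide": [0,0,-50],"dr": [0,0,0],"jaw": 40},
  {"slide": [0,0,-80],"dr": [0,0,0],"jaw": 40},
  {"slide": [0,0,-110],"dr": [0,0,0],"jaw": 40},
  {"slide": [0,0,-130],"dr": [0,0,0],"jaw": 40},
  {"slide": [0,0,-130],"dr": [0,0,0],"jaw": 40},
  {"slide": [0,0,-130],"dr": [0,0,0],"jaw": 40},
  {"slide": [0,0,-130],"dr": [0,0,0],"jaw": 40},
])

```text
clock: 15.55
position: [427.8, 89.5, 281.7]
ee_rot: [0.755, -0.656, -0.0, 0.001]
contact_force: [0.0, -0.6, -0.4]
gripper_width: 40.0
grasp_force: 0.0
```

```bash
python3 - <<'E'
from h import *
a=optics.get_image("scene")[90:400,230:520];b=optics.get_image("top")[20:320,220:500]
o=np.zeros((600,800,3),np.uint8);o[:465,:435]=cv2.resize(a,(435,465));o[:390,436:800]=cv2.resize(b,(364,390));cv2.imwrite("pics/s7.png",o)
s=arm.read_state();print(s["clock"],s["position"],s["contact_force"])
E
```

```text
15.65 [428.06017729  89.60078586 281.93814786] [-0.29515661  0.82340294 -0.54137821]
```

View pics/s7.png

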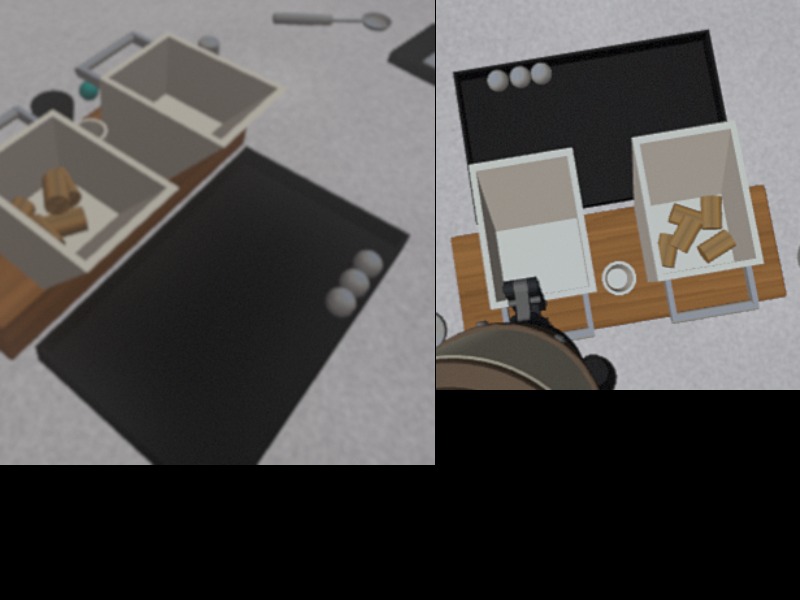

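The tub stands upright within a few mm of its starting place, the balls are at rest in the tray, and the gripper is clear at z = 282 mm.

```bash
python3 -c "
from bench import arm
print(arm.job_done())"
```

```text
the job is handed in; nothing more can be done
None
```

I handed the job in at about 16 s: all three balls are in the tray, the tub is back upright within a few mm of where it stood, and the tub of corks was not touched; the judge's verdict was not shown.

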